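Lever a feeder stand's stone foot up onto its spring catches

TASK

Raise the heavy concrete foot of the feeder stand onto its two spring catches with the steel pry bar: lay the bar over the fulcrum block, slide its thin tip in under the middle of the stone's front edge until you feel it butt against the hidden rib, gently, then lever down over the block only until both catches have sprung in under the edge. Let the stone down onto the catches, draw the bar out and lay it flat on the worktop, well clear of the stone. Do not lift or push the stone with the gripper, do not ram or wedge the bar against the rib, and do not tip the stone further than needed, and leave the jar on the stone and the other things as they are.

Things in the scene. Friction and masses are not known exactly. Their poses are not given: they have to be found in the camera images.
- jig: fixed plywood board 6 mm thick flat on the worktop; stone, fulcrum block and catches stand on it. Origin at worktop height (z = 0) below the middle of the stone's front edge. x: the direction in which the bar goes under the stone; y along the stone's front edge; z up. A 16 mm high batten at x = +197 mm keeps the stone's heel from sliding away
- stone_front (a point): middle of the concrete foot's lower front edge, 40 mm above the worktop (34 above the board); axes as the jig's. The space under the edge is open between two 18 mm square corner feet (y = +-94 mm). Out of sight beneath, a rib 90 mm long hangs to 4 mm above the board, parallel to the edge; its front face is 22 to 46 mm in from the edge, different every time; it chips if pressed hard (22 N)
- stone: the loose concrete foot: block 200 (x) x 210 (y) x 38 (z) mm, 3 to 5 kg, on 34 mm rubber feet, a round steel socket on top. Origin on the board below the block's centre, 100 mm in from the front edge; axes as the jig's. It tips about its heel. The catches need the front edge raised by 10 mm (about 0.05 rad); 20 mm is more than enough
- stone_heel (a point): middle of the lower back edge of the stone's long rear rubber foot, about which it tips; 195 mm behind the front edge, at board height
- catch_left (a joint): wooden spring catch at y = +64 mm in the jig's frame, a block 42 (x) x 30 (y) x 44 (z) mm on the board (top 50 mm above the worktop). A light spring (about 3 N) pushes it along +x against the stone's front face. Value in m: about 0 while it leans on the face, 0.020 when it has sprung fully in under the raised edge
- catch_right (a joint): the same catch at y = -64 mm
- fulcrum: fixed hardwood fulcrum block, 34 (x) x 50 (y) x 36 (z) mm, with a half-round top of radius 12 mm along y; origin on the board at the centre of its underside; its top is 42 mm above the worktop. It stands about 35 mm in front of the stone's front edge, between the catches
- bar_grip (a point): a good grip on the steel pry bar (360 mm long, 0.36 kg, loose, flat on the worktop at the start): centre of the handle's section, 10 mm above the bar's straight underside, 240 mm from the tip, 120 mm from the butt. x along the bar to the thin tip, z up. The handle is 22 mm wide, 20 mm high and ends 200 mm from the tip. Centre of mass about 20 mm from here towards the tip
- bar: the same bar; origin on its underside at half length (180 mm from the tip); x towards the tip. Beyond the handle it is 20 mm wide and 10 mm thick; the last 70 mm are 22 mm wide and their top slopes evenly down to a 5 mm thick tip, the underside staying straight
- bar_tip (a point): middle of the end face of the bar's thin tip, 2.5 mm above the underside
- bar_butt (a point): middle of the end face of the handle, 10 mm above the underside
- jar_mid (a point): middle of a small amber glass jar, 56 mm wide, 85 mm high, standing loose on the back half of the stone; z up
- panel: loose pine nest-box front with an entrance hole, 160 x 100 x 16 mm, lying on the worktop; origin under its centre
- roof: loose pine roof board, 140 x 110 x 18 mm, on the worktop; origin under its centre
- nailtin: open round aluminium tin, 72 mm wide, 30 mm high; origin under its centre
- glue: white glue bottle with an orange cap, 52 mm wide, 150 mm high; origin under its centre
- hammer: loose hammer with a wooden handle lying on the worktop
Things that resemble listed ones, but are neither listed nor needed, are in the scene too. Of the things that look like the part that bears jar_mid, the largest one is meant.

How it is judged:
By the outcome, as a careful person would: the job done as asked, in the order asked, and still so for the second after the job is handed in, with the robot touching nothing.
It also fails if it takes over 72 s, if anything falls off the work surface, if the arm or the gripper's body presses on something with over 40 N, if the wrist force passes 120 N, or if a joint passes its speed limit or range.

ROBOT

A 6-joint arm with a two-finger parallel gripper is mounted at the origin on the work surface. World frame = base frame: x ahead of the robot, y to its left, z up, the work surface at z = 0. Lengths are in mm, angles in rad, forces in N, time in s.
With the tool pointing down it reaches from about 300 to 750 mm from the base axis. Payload 8.5 kg.
Tool frame: the origin (TCP) lies at the very end of the fingers, on their centre line; the grasp point (between the pads) lies 19 mm behind it (r.grasp_offset is the distance from the TCP to the grasp point, in mm); z points along the fingers, y is the direction in which the jaws open and shut (so a half turn about z gives the same grasp; the last joint's range is limited). The gripper opens to 88 mm and grips with 3 to 60 N. Pads are 18 mm wide; open, the fingers measure 123 mm over their backs; the gripper's body (75 mm by 187 mm) begins 45 mm behind the grasp point.
Start: joints at [-1.488, 0.381, 1.297, -0, 1.464, -0.215], TCP at [161.374, -525.774, 238.748] pointing down, gripper open.
Joint ranges: [-3.11, 3.11], [-0.89, 2.33], [0.22, 2.48], [-1.42, 4.56], [0.17, 2.85], [-2.88, 2.88]. Speed limits (rad/s): [2.39, 2.39, 3.14, 3.14, 3.14, 3.14].

INTERFACE

Orientations are given as a 3x3 rotation matrix whose columns are the frame's x, y, z axes.
In Python, from rig import r, eyes, ticket gives the robot as it stands.
- The arm moves only by the tool servo_tool, never from a script. Its argument "commands" is one flat list of numbers, 5 for each row, row after row: the gripper's target within -1 to 1 (fully open at 1, half-way at 0, shut at -1), then the shift along the tool's x, y, z in cm, then the turn about the tool's z in degrees. A call has 1 to 5 rows; each row shifts and turns the pose as measured when the row begins, along the tool's axes as they then stand; what a row does not reach is not made up. A row lasts 1/12 s, in which the tool goes at most 41.7 mm and 7.16 degrees, less where a joint would pass 70% of its speed; a pose out of reach is approached as far as the arm can. A call with a gripper value outside its range is refused whole. The fingers move at their own pace and stop on an object; "force" is the grip in N (left out, the last holds). Time passes only in rows, so rows that do not move let the fingers close. It gives the time, the measured TCP pose, the force and the opening at its end, in the units of the state.
- r.state(): the state, without advancing time (a new reading comes with each control period).
- eyes.capture(name): name is "side" or "top"; returns (picture, depth): 384x512x3 uint8, blue, green, red; 384x512 float32, mm along the optical axis (not along the pixel's ray), 0 where there is no reading.
- eyes.camera_params(name): a dict with "fx", "fy", "cx", "cy" (pixels), "R" (3x3) and "t" (3): a world point X has camera coordinates R X + t. Camera axes: x right, y down, z forward; pixel columns grow to the right and rows downward; lengths in mm; the calibration is good to about 2 mm. A picture is of the moment at which its call begins. camera_params takes no time and is no camera call.
- ticket.hand_in(): hands the job in, once; it reports no verdict.
The state is a dict: "time": time; "q": joint angles; "qd": joint speeds; "joint_torque": joint torques, N m; "ee_pos": TCP position; "tool_rot": TCP orientation; "contact_force": force on the tool from outside, world axes, zero at the start; "torque": the same for the moment, N m; "gripper_width": finger opening in mm.
Only numpy, scipy, OpenCV 4.12 (cv2) and the standard library are available. Lean on these libraries where they do the work, as an engineer would, in place of code of your own. Each camera call takes 0.05 s, during which the arm holds its last target. There are 200 camera calls.

## Working session

There is one attempt and no reset: what is moved stays moved. The work goes in short steps, Python scripts to look and compute and a tool call to move; the robot and the scene stay as the last step left them, time stands still between calls to the robot, and variables do not carry over. Pictures are saved under pics/ and viewed, about 8 in all and at most 12, crops included, and the job is handed in when it is done.

Besides the shell and the picture viewer there is one more tool, called after "Request:" as a command line: name --argument value ..., lists and objects as JSON in quotes. servo_tool: Moves the arm, as the interface text tells. Its arguments: {"type":"object","properties":{"commands":{"type":"array","items":{"type":"number"}},"force":{"type":"number"}},"required":["commands"]}

```bash
mkdir -p pics; ls; cat > h.py <<'E'
import numpy as np, cv2
from rig import r, eyes, ticket
def ray(cam,u,v):
    p=eyes.camera_params(cam);R=np.array(p["R"]);t=np.array(p["t"])
    d=R.T@np.array([(u-p["cx"])/p["fx"],(v-p["cy"])/p["fy"],1.]);return -R.T@t,d
def onz(cam,u,v,z):
    o,d=ray(cam,u,v);return o+d*(z-o[2])/d[2]
def pts(cam,D):
    p=eyes.camera_params(cam);R=np.array(p["R"]);t=np.array(p["t"])
    v,u=np.mgrid[:D.shape[0],:D.shape[1]]
    c=np.stack([(u-p["cx"])/p["fx"]*D,(v-p["cy"])/p["fy"]*D,D],-1)
    return (c-t)@R
def proj(cam,X):
    p=eyes.camera_params(cam);c=np.array(p["R"])@np.array(X)+np.array(p["t"])
    return c[0]/c[2]*p["fx"]+p["cx"],c[1]/c[2]*p["fy"]+p["cy"]
E
python3 - <<'E'
from h import *
for c in("top","side"):
    im,D=eyes.capture(c);cv2.imwrite(f"pics/{c}0.png",cv2.resize(im,None,fx=1.5,fy=1.5));np.savez(f"{c}0.npz",im=im,D=D)
    p=eyes.camera_params(c);print(c,p["fx"],(-np.array(p["R"]).T@p["t"]).round(),np.array(p["R"]).round(2).tolist())
s=r.state();print(s["time"],np.round(s["tool_rot"],3).tolist())
E
```

```text
pics
top 431.43278366780936 [ 390.  -71. 1256.] [[0.01, -1.0, -0.02], [-0.99, -0.0, -0.17], [0.17, 0.02, -0.99]]
side 398.8542061158891 [148. 737. 746.] [[-0.87, -0.5, -0.02], [-0.27, 0.51, -0.82], [0.41, -0.71, -0.58]]
0.1 [[0.956, 0.293, -0.0], [0.293, -0.956, 0.001], [0.0, -0.001, -1.0]]
```

View pics/top0.png

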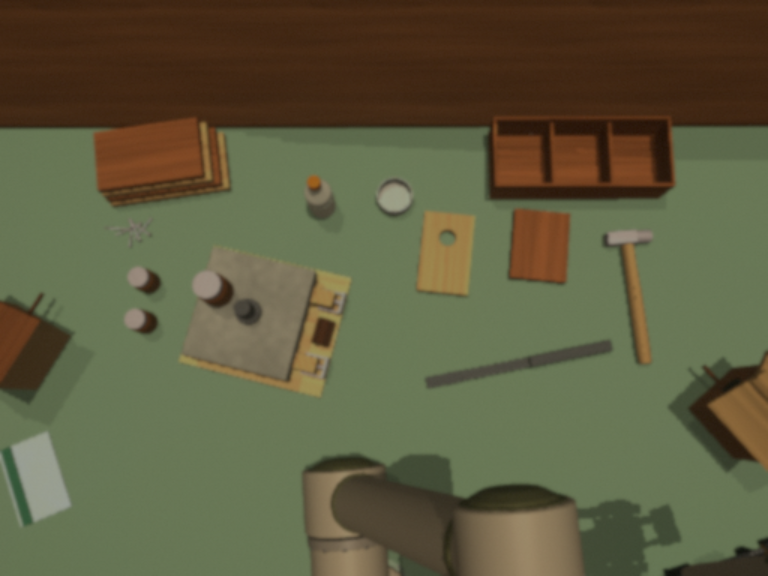

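View pics/side0.png

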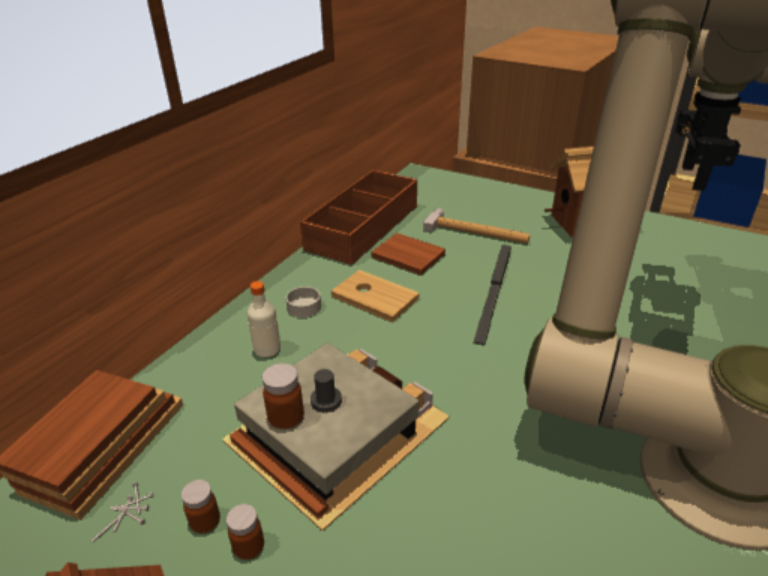

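The top view shows the stone at (250,310), with the catches and fulcrum block to its right at about (322,333), so jig x points left in the image (world +y). The bar runs from its tip at (428,383) to its butt at (610,347), and the handle starts at (530,362). There are three amber jars. The one meant is the jar on the stone (212,287), and the two at (143,278) and (140,320) stand on the worktop. I don't need to reach for any of them.

```bash
cat > m.py <<'E'
from h import *
def meas(im,D):
    P=pts("top",D);v,u=np.mgrid[:384,:512]
    reg=(u>110)&(u<240)&(v>150)&(v<275)&(D>0)
    m=reg&(P[...,2]>68)&(P[...,2]<88)
    m=cv2.morphologyEx(m.astype(np.uint8),cv2.MORPH_OPEN,np.ones((5,5)))
    n,l,s,c=cv2.connectedComponentsWithStats(m);k=1+np.argmax(s[1:,4]);sel=l==k
    rc=cv2.minAreaRect(P[sel][:,:2].astype(np.float32))
    return P,sel,rc
def bar(im,D):
    P=pts("top",D);v,u=np.mgrid[:384,:512]
    hsv=cv2.cvtColor(im,cv2.COLOR_BGR2HSV)
    m=(u>275)&(u<415)&(v>220)&(v<262)&(hsv[...,1]<70)&(hsv[...,2]<110)
    n,l,s,c=cv2.connectedComponentsWithStats(m.astype(np.uint8));k=1+np.argmax(s[1:,4]);return P,l==k
if __name__=="__main__":
    z=np.load("top0.npz");im,D=z["im"],z["D"]
    P,sel,rc=meas(im,D);print("stone",rc,np.median(P[sel][:,2]));print(cv2.boxPoints(rc).round(1).tolist())
    P,b=bar(im,D);ys,xs=np.nonzero(b);print("bar px",b.sum(),xs.min(),xs.max(),ys.min(),ys.max())
    B=np.array([onz("top",x,y,12)[:2] for x,y in zip(xs,ys)]);rb=cv2.minAreaRect(B.astype(np.float32));print("bar",rb,cv2.boxPoints(rb).round(1).tolist())
    d=np.linalg.svd(B-B.mean(0),full_matrices=False)[2][0];print(d)
    v,u=np.mgrid[:384,:512]
    Zd=np.median(P[b][:,2]);print("zbar",Zd)
    # table height, small-z blocks
    for uv in [(300,300),(400,300),(214,222),(215,197),(205,242)]:print(uv,P[uv[1],uv[0]].round(1))
    cr=im[165:275,110:245];cv2.imwrite("pics/c1.png",cv2.resize(cr,None,fx=5.5,fy=5.0,interpolation=cv2.INTER_CUBIC))
E
python3 m.py
```

```text
stone ((557.28515625, 209.90841674804688), (200.87789916992188, 210.73394775390625), 76.33473205566406) 79.0546922579748
[[431.20001220703125, 137.1999969482422], [635.9000244140625, 87.4000015258789], [683.4000244140625, 282.6000061035156], [478.6000061035156, 332.3999938964844]]
bar px 1170 283 408 226 259
bar ((467.1192321777344, -296.5602722167969), (29.386938095092773, 366.449462890625), 11.856844902038574) [[415.1000061035156, -120.30000305175781], [490.3999938964844, -478.8999938964844], [519.0999755859375, -472.8999938964844], [443.8999938964844, -114.19999694824219]]
[ 0.20419416 -0.97893041]
zbar 11.161771299378135
(300, 300) [ 3.055e+02 -1.649e+02  2.000e-01]
(400, 300) [ 307.5 -445.7    2.3]
(214, 222) [521.6  78.7  43.7]
(215, 197) [591.4  76.2  54.6]
(205, 242) [465.  102.2  47.8]
```

View pics/c1.png

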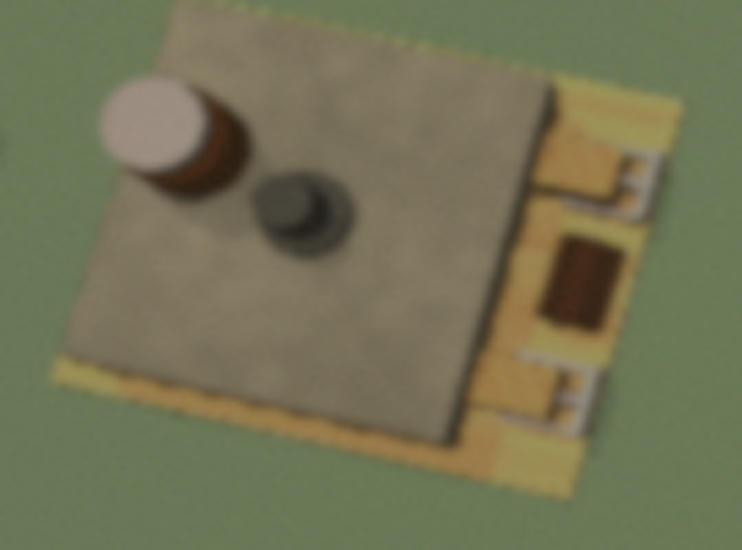

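The crop confirms the stone's front edge faces the fulcrum (dark block) and the two catches. Next I refine the bar from the depth image and work out the first move.

```bash
python3 - <<'E'
from h import *
z=np.load("top0.npz");im,D=z["im"],z["D"];P=pts("top",D)
v,u=np.mgrid[:384,:512];reg=(u>270)&(u<415)&(v>218)&(v<265)&(D>0)
from m import bar
_,b=bar(im,D)
b2=cv2.dilate(b.astype(np.uint8),np.ones((7,7)))>0
m=b2&reg&(P[...,2]>6)
Q=P[m];c=Q[:,:2].mean(0);d=np.linalg.svd(Q[:,:2]-c,full_matrices=False)[2][0];d*=np.sign(d[1])
a=(Q[:,:2]-c)@d;n=np.array([d[1],-d[0]]);w=(Q[:,:2]-c)@n
print(len(Q),c,d,a.min(),a.max())
for lo in range(-190,190,20):
    k=(a>lo)&(a<=lo+20)
    if k.sum():print(lo,k.sum(),Q[k][:,2].mean().round(1),np.percentile(w[k],[5,95]).round(1),w[k].mean().round(1))
# colour brightness: side-view handle step
E
```

```text
928 [ 469.41430817 -304.13346963] [-0.20265413  0.97925038] -181.48732390277073 188.7458167879224
-190 3 11.6 [-11.6   6.5] -1.3
-170 53 19.7 [-10.2   9.7] -0.2
-150 56 20.1 [-10.   10.2] 0.4
-130 54 20.2 [-9.8  9.8] -0.3
-110 57 19.6 [-9.8 10.4] 0.6
-90 55 20.3 [-9.8 10.3] -0.0
-70 59 19.2 [-10.2   9.9] -0.2
-50 55 20.1 [-10.2   9.5] -0.2
-30 63 18.2 [-10.4   9.9] -0.6
-10 48 10.4 [-8.   9.5] 0.9
10 51 10.4 [-9.6  8.4] -0.6
30 53 10.6 [-8.7  9.6] 0.7
50 49 10.6 [-9.8  8.7] -0.3
70 46 11.0 [-9.2  8.7] 0.2
90 49 10.7 [-9.1  8.8] -0.4
110 52 10.2 [-9.7  9.4] -0.1
130 50 9.8 [-9.7  9.5] -0.2
150 46 8.5 [-10.   10.3] 0.7
170 29 7.7 [-8.9  8.3] -0.3
```

Request:
servo_tool --commands '[1, 3.5, -0.7, 1, 0, 1, 3.5, -0.7, 1, 0, 1, 3.5, -0.7, 1, 0, 1, 3.5, -0.7, 1, 0, 1, 3.5, -0.7, 1, 0]'

```text
time: 0.52
ee_pos: [318.6, -442.0, 186.2]
tool_rot: [[0.959, 0.282, -0.001], [0.282, -0.959, -0.001], [-0.002, 0.001, -1.0]]
contact_force: [0.8, -0.4, 0.1]
gripper_width: 88.3
```

Request:
servo_tool --commands '[1, 3.5, -0.7, 1, 0, 1, 3.5, -0.7, 1, 0, 1, 3.5, -0.7, 1, 0, 1, 3.5, -0.7, 1, 0, 1, 3.5, -0.7, 1, 0]'

```text
time: 0.93
ee_pos: [483.2, -352.8, 132.0]
tool_rot: [[0.96, 0.282, -0.003], [0.282, -0.96, 0.001], [-0.003, -0.002, -1.0]]
contact_force: [-0.3, -0.8, 0.5]
gripper_width: 88.0
```

Request:
servo_tool --commands '[1, 0, 0, 0, -7, 1, 0, 0, 0, -7, 1, 0, 0, 0, -7, 1, 0, 0, 0, -7, 1, 0, 0, 0, -7]'

```text
time: 1.35
ee_pos: [489.0, -345.2, 126.2]
tool_rot: [[0.611, 0.791, -0.009], [0.791, -0.611, 0.009], [0.002, -0.012, -1.0]]
contact_force: [-0.6, 1.1, 0.2]
gripper_width: 88.1
```

Request:
servo_tool --commands '[1, 0, 0, 0, -7, 1, 0, 0, 0, -7, 1, 0, 0, 0, -7, 1, 0, 0, 0, -7, 1, 0, 0, 0, -7]'

```text
time: 1.77
ee_pos: [488.5, -344.1, 123.9]
tool_rot: [[0.033, 0.999, -0.012], [0.999, -0.033, 0.012], [0.012, -0.012, -1.0]]
contact_force: [-0.4, -0.1, 0.2]
gripper_width: 88.0
```

Request:
servo_tool --commands '[1, 0, 0, 0, -7, 1, 0, 0, 0, -6.4, 1, -0.9, -1, 3, 0, 1, 0, 0, 3, 0, 1, 0, 0, 1, 0]'

```text
time: 2.18
ee_pos: [480.5, -355.0, 53.3]
tool_rot: [[-0.216, 0.976, -0.009], [0.976, 0.216, 0.009], [0.01, -0.006, -1.0]]
contact_force: [0.5, 0.3, 0.1]
gripper_width: 88.0
```

Request:
servo_tool --commands '[1, 0, 0, 0, 0, 1, 0, 0, 0, 0]'

```text
time: 2.35
ee_pos: [479.2, -354.1, 50.3]
tool_rot: [[-0.216, 0.976, -0.013], [0.976, 0.216, 0.013], [0.016, -0.01, -1.0]]
contact_force: [0.3, -0.2, -0.3]
gripper_width: 87.9
```

Request:
servo_tool --commands '[1, 0, 0, 2, 0.7, 1, 0, 0, 1.5, 0, 1, 0, 0, 0.5, 0, 1, 0, 0, 0, 0]'

```text
time: 2.68
ee_pos: [480.3, -354.8, 12.6]
tool_rot: [[-0.204, 0.979, -0.009], [0.979, 0.204, 0.009], [0.011, -0.007, -1.0]]
contact_force: [0.6, 0.2, 0.9]
gripper_width: 87.8
```

Close lightly at z≈4.

Request:
servo_tool --commands '[1, 0, 0, 0.7, 0, 1, 0, 0, 0.1, 0, -1, 0, 0, 0, 0, -1, 0, 0, 0, 0, -1, 0, 0, 0, 0]' --force 6

```text
time: 3.1
ee_pos: [481.7, -355.8, 7.6]
tool_rot: [[-0.204, 0.979, -0.005], [0.979, 0.204, 0.005], [0.006, -0.004, -1.0]]
contact_force: [-0.7, -0.3, -0.2]
gripper_width: 70.5
```

Request:
servo_tool --commands '[-1, 0, 0, 0, 0, -1, 0, 0, 0, 0, -1, 0, 0, 0, 0, -1, 0, 0, 0, 0, -1, 0, 0, 0, 0]'

```text
time: 3.52
ee_pos: [482.0, -356.1, 8.7]
tool_rot: [[-0.204, 0.979, -0.004], [0.979, 0.204, 0.004], [0.005, -0.003, -1.0]]
contact_force: [0.4, -0.1, -0.9]
gripper_width: 36.7
```

Request:
servo_tool --commands '[-1, 0, 0, 0.5, 0, -1, 0, 0, 0.1, 0, -1, 0, 0, 0, 0, -1, 0, 0, 0, 0, -1, 0, 0, 0, 0]'

```text
time: 3.93
ee_pos: [481.9, -356.3, 2.5]
tool_rot: [[-0.204, 0.979, -0.004], [0.979, 0.204, 0.004], [0.004, -0.003, -1.0]]
contact_force: [-0.7, -0.4, 0.6]
gripper_width: 21.9
```

Request:
servo_tool --commands '[-1, 0, 0, 0, 0, -1, 0, 0, 0, 0]'

```text
time: 4.1
ee_pos: [481.9, -356.3, 2.5]
tool_rot: [[-0.204, 0.979, -0.004], [0.979, 0.204, 0.004], [0.004, -0.003, -1.0]]
contact_force: [-0.5, -0.3, 1.1]
gripper_width: 21.8
```

Request:
servo_tool --commands '[-1, 0.1, 0, -1.2, 0, -1, 0.1, 0, -1.2, 0, -1, 0.2, 0, -1.2, 0, -1, 0.2, 0, -1.2, 0, -1, 0.2, 0, -1.2, 0]'

```text
time: 4.52
ee_pos: [479.1, -346.8, 64.3]
tool_rot: [[-0.204, 0.979, -0.009], [0.979, 0.204, 0.009], [0.011, -0.007, -1.0]]
contact_force: [-0.8, 0.3, -2.9]
gripper_width: 22.2
```

Request:
servo_tool --commands '[-1, 0, 0, -0.4, 0, -1, 0, 0, 0, 0]'

```text
time: 4.68
ee_pos: [479.8, -347.0, 72.1]
tool_rot: [[-0.204, 0.979, -0.006], [0.979, 0.204, 0.006], [0.007, -0.005, -1.0]]
contact_force: [-0.4, 0.2, -4.1]
gripper_width: 22.1
```

```bash
python3 - <<'E'
from h import *
im,D=eyes.capture("side");np.savez("s1.npz",im=im,D=D)
cv2.imwrite("pics/s1.png",cv2.resize(im[130:330,180:480],None,fx=2.6,fy=2.6,interpolation=cv2.INTER_CUBIC))
E
```

```text
(no output)
```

View pics/s1.png

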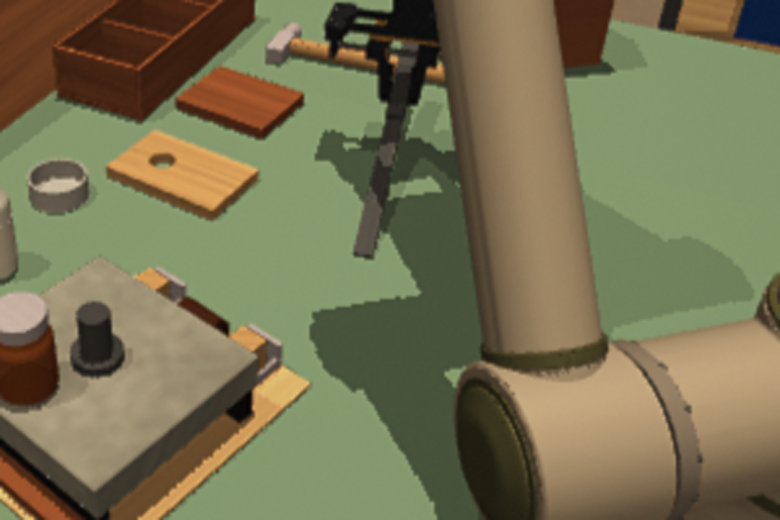

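The picture shows the bar held at the jaws (400,50), sloping down to its tip at (367,250), near the worktop. I'll measure its pitch from depth.

```bash
cat > bp.py <<'E'
from h import *
def blade(D,cam="side",w=9,lo=60,hi=236,zmin=-3,s=None):
    """pitch & tip of the bar's blade from depth, using the held axis"""
    s=s or r.state();T=np.array(s["tool_rot"]);x=T[:2,0]/np.linalg.norm(T[:2,0]);y=np.array([x[1],-x[0]])
    P=pts(cam,D)[D>0];q=P[:,:2]-np.array(s["ee_pos"])[:2];a=q@x;b=q@y
    return a,b,P[:,2],s
def fit(D,cam="side",lo=60,hi=150):
    a,b,z,s=blade(D,cam);k=(abs(b)<14)&(a>lo)&(a<hi)&(z>4)&(z<120)
    A,Z,B=a[k],z[k],b[k]
    for _ in range(6):
        p=np.polyfit(A,Z,1);e=Z-np.polyval(p,A);g=(abs(e)<max(2.5,np.std(e)*1.5));A,Z,B=A[g],Z[g],B[g]
    pb=np.polyfit(A,B,1)
    print("n",len(A),"slope",p[0].round(4),"z(top)@TCP",p[1].round(1),"z@60,150",np.polyval(p,[60,150]).round(1),"lat@0,240",np.polyval(pb,[0,240]).round(1),"ee",np.round(s["ee_pos"],1))
    return p
E
python3 - <<'E'
from bp import *
D=np.load("s1.npz")["D"];p=fit(D,lo=50,hi=165)
a,b,z,s=blade(D)
for lo in range(40,270,15):
    k=(abs(b)<14)&(a>lo)&(a<=lo+15)&(z<120);k2=k&(z>np.polyval(p,a)-6)
    print(lo,k.sum(),np.percentile(z[k],[50,90]).round(1),k2.sum())
E
```

```text
n 164 slope -0.2985 z(top)@TCP 76.8 z@60,150 [58.9 32.1] lat@0,240 [-1.9  0.5] ee [ 479.8 -347.    71.8]
40 35 [61.4 66.8] 28
55 32 [56.5 59.9] 25
70 29 [53.5 56.4] 23
85 35 [48.  51.3] 26
100 35 [44.5 48. ] 29
115 35 [39.3 41.5] 28
130 30 [35.6 38.2] 26
145 32 [30.8 34.3] 29
160 37 [26.2 29.8] 31
175 45 [21.  24.8] 39
190 40 [14.7 18.2] 33
205 43 [ 8.9 12.8] 33
220 50 [1.7 7. ] 18
235 31 [-1.1  0.3] 20
250 34 [-1.   0.4] 34
265 39 [-1.5  0.1] 39
```

Request:
servo_tool --commands '[-1, 0.1, 0, -0.6, 0, -1, 0.1, 0, -0.5, 0, -1, 0, 0, 0, 0]'

```text
time: 4.98
ee_pos: [478.9, -344.5, 82.6]
tool_rot: [[-0.204, 0.979, -0.008], [0.979, 0.204, 0.008], [0.01, -0.006, -1.0]]
contact_force: [-0.1, -0.3, -2.7]
gripper_width: 22.1
```

```bash
python3 - <<'E'
from bp import *
im,D=eyes.capture("side");fit(D,lo=50,hi=160)
s=r.state();print(s["tool_rot"])
E
```

```text
n 165 slope -0.3438 z(top)@TCP 86.5 z@60,150 [65.8 34.9] lat@0,240 [ 1.1 -2.1] ee [ 478.8 -344.6   82.2]
[[-0.20411191  0.97891356 -0.00815939]
 [ 0.9788976   0.20417861  0.00840158]
 [ 0.0098904  -0.00627234 -0.99993142]]
```

Request:
servo_tool --commands '[-1, 0, 0, 0, 0, -1, 0, 0, 0, 0, -1, 0, 0, -1, 0, -1, 0, 0, -2, 0, -1, 0, 0, -2, 0]' --force 30

```text
time: 5.45
ee_pos: [477.5, -343.5, 129.4]
tool_rot: [[-0.204, 0.979, -0.016], [0.979, 0.204, 0.017], [0.02, -0.012, -1.0]]
contact_force: [1.2, -0.2, -2.7]
gripper_width: 21.8
```

Request:
servo_tool --commands '[-1, 1, 0.2, -0.5, 0, -1, 2, 0.3, -0.5, 0, -1, 2, 0.3, 0, 0, -1, 2, 0.3, 0, 0, -1, 2, 0.3, 0, 0]'

```text
time: 5.87
ee_pos: [473.4, -251.6, 145.2]
tool_rot: [[-0.199, 0.98, -0.01], [0.98, 0.199, 0.01], [0.012, -0.008, -1.0]]
contact_force: [0.1, 0.3, -3.8]
gripper_width: 22.0
```

Request:
servo_tool --commands '[-1, 2, 0.3, 0, 0, -1, 2, 0.2, 0, 0, -1, 2, 0.2, 0, 0, -1, 1.5, 0.1, 0, 0, -1, 0.5, 0, 0, 0]'

```text
time: 6.28
ee_pos: [462.3, -161.2, 145.6]
tool_rot: [[-0.202, 0.979, -0.012], [0.979, 0.202, 0.013], [0.015, -0.009, -1.0]]
contact_force: [-0.3, -0.5, -3.7]
gripper_width: 21.6
```

Request:
servo_tool --commands '[-1, 0, 0, 0, 3, -1, 0, 0, 0, 5, -1, 0, 0, 0, 5, -1, 0, 0, 0, 5, -1, 0, 0, 0, 4]'

```text
time: 6.7
ee_pos: [460.9, -158.2, 145.5]
tool_rot: [[0.191, 0.981, -0.013], [0.982, -0.191, 0.013], [0.011, -0.016, -1.0]]
contact_force: [-0.3, 0.7, -3.6]
gripper_width: 22.0
```

Request:
servo_tool --commands '[-1, 0, 0, 0, 2, -1, 0, 0, 0, 0]'

```text
time: 6.87
ee_pos: [460.6, -158.2, 145.3]
tool_rot: [[0.231, 0.973, -0.014], [0.973, -0.23, 0.013], [0.01, -0.016, -1.0]]
contact_force: [0.3, 0.2, -4.0]
gripper_width: 21.7
```

```bash
cat > st.py <<'E'
from bp import *
J=np.array([533.5,112.4]);th=np.radians(76.3);jx=np.array([np.cos(th),np.sin(th)]);jy=np.array([-jx[1],jx[0]])
def rep(reach=228,cam="side",lo=50,hi=160):
    im,D=eyes.capture(cam);s=r.state();p=fit(D,cam,lo,hi)
    e=np.array(s["ee_pos"]);T=np.array(s["tool_rot"]);yaw=np.degrees(np.arctan2(T[1,0],T[0,0]))
    tip=e[:2]+reach*T[:2,0]
    print("yaw",yaw.round(2),"tcp jig",((e[:2]-J)@jx).round(1),((e[:2]-J)@jy).round(1),"z",e[2].round(1),"tip jig",((tip-J)@jx).round(1),((tip-J)@jy).round(1),"F",np.round(s["contact_force"],1),"t",s["time"])
    return im,D
E
python3 -c "
from st import *
rep()"
```

```text
n 165 slope -0.3431 z(top)@TCP 148.9 z@60,150 [128.3  97.4] lat@0,240 [-1.1 -2.8] ee [ 460.6 -158.2  145.3]
yaw 76.77 tcp jig -280.2 6.7 z 145.3 tip jig -52.2 8.6 F [ 0.2 -0.6 -3.7] t 6.9167
```

Request:
servo_tool --commands '[-1, 1, 0.5, 0, 0.8, -1, 1.5, 0.4, 0, 0, -1, 0.7, 0, 0.5, 0, -1, 0, 0, 1, 0, -1, 0, 0, 0.6, 0]'

```text
time: 7.33
ee_pos: [477.2, -128.5, 124.0]
tool_rot: [[0.237, 0.971, -0.012], [0.971, -0.237, 0.012], [0.008, -0.014, -1.0]]
contact_force: [-0.7, 0.6, -4.2]
gripper_width: 21.7
```

Request:
servo_tool --commands '[-1, 0, 0, 0, 0, -1, 0, 0, 0, 0]'

```text
time: 7.5
ee_pos: [476.3, -128.2, 122.5]
tool_rot: [[0.236, 0.972, -0.015], [0.972, -0.235, 0.013], [0.009, -0.017, -1.0]]
contact_force: [0.2, -0.3, -4.1]
gripper_width: 21.8
```

```bash
python3 -c "
from st import *
im,D=rep()
a,b,z,s=blade(D)
im2,D2=eyes.capture('top')
o=np.hstack([cv2.resize(im[190:330,150:350],(400,300),interpolation=cv2.INTER_CUBIC),cv2.resize(im2[170:290,130:290],(400,300),interpolation=cv2.INTER_CUBIC)])
cv2.imwrite('pics/p2.png',o)"
```

```text
n 242 slope -0.3545 z(top)@TCP 127.3 z@60,150 [106.   74.1] lat@0,240 [-2.2 -2. ] ee [ 476.2 -128.3  122.6]
yaw 76.36 tcp jig -247.4 -1.4 z 122.6 tip jig -19.4 -1.1 F [ 0.2 -0.4 -3.8] t 7.55
```

View pics/p2.png

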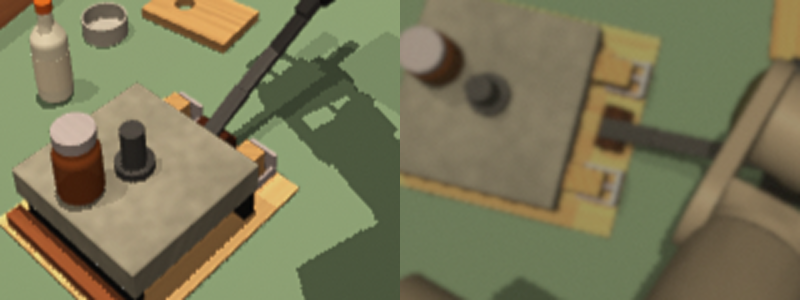

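Request:
servo_tool --commands '[-1, 0.4, 0, 0.15, 0, -1, 0.4, 0, 0.15, 0, -1, 0.3, 0, 0.15, 0, -1, 0, 0, 0, 0]' --force 15

```text
time: 7.93
ee_pos: [479.4, -117.3, 118.9]
tool_rot: [[0.237, 0.971, -0.012], [0.971, -0.237, 0.012], [0.008, -0.015, -1.0]]
contact_force: [-1.2, -0.1, -3.1]
gripper_width: 22.2
```

Request:
servo_tool --commands '[-1, 0.2, 0, 0.15, 0, -1, 0, 0, 0, 0]'

```text
time: 8.1
ee_pos: [480.0, -114.9, 117.4]
tool_rot: [[0.236, 0.972, -0.012], [0.972, -0.236, 0.012], [0.008, -0.015, -1.0]]
contact_force: [-0.3, 0.7, -3.9]
gripper_width: 22.2
```

```bash
python3 -c "
from st import *
rep()"
```

```text
n 237 slope -0.3512 z(top)@TCP 122.1 z@60,150 [101.   69.4] lat@0,240 [-1.9 -3.5] ee [ 480.1 -115.1  117.5]
yaw 76.33 tcp jig -233.7 -2.0 z 117.5 tip jig -5.7 -1.9 F [-0.4 -1.  -3.1] t 8.15
```

Request:
servo_tool --commands '[-1, 0, 0, 0.15, 0, -1, 0, 0, 0.05, 0, -1, 0, 0, 0, 0]' --force 10

```text
time: 8.4
ee_pos: [480.2, -115.2, 115.6]
tool_rot: [[0.236, 0.972, -0.011], [0.972, -0.236, 0.011], [0.008, -0.014, -1.0]]
contact_force: [0.4, -0.4, -3.0]
gripper_width: 22.0
```

Request:
servo_tool --commands '[-1, 0.3, 0, 0.15, 0, -1, 0.3, 0, 0.1, 0, -1, 0, 0, 0, 0]'

```text
time: 8.65
ee_pos: [481.8, -109.1, 113.0]
tool_rot: [[0.237, 0.971, -0.011], [0.971, -0.237, 0.011], [0.009, -0.013, -1.0]]
contact_force: [1.3, -0.0, -3.6]
gripper_width: 22.1
```

```bash
python3 -c "
from st import *
rep()"
```

```text
n 241 slope -0.3425 z(top)@TCP 117.7 z@60,150 [97.2 66.3] lat@0,240 [-0.6 -4.4] ee [ 481.8 -109.2  113.1]
yaw 76.27 tcp jig -227.5 -2.3 z 113.1 tip jig 0.5 -2.4 F [ 0.3  0.4 -2.9] t 8.7
```

Request:
servo_tool --commands '[-1, 0.3, 0, 0.1, 0, -1, 0.3, 0, 0.1, 0, -1, 0.3, 0, 0.1, 0, -1, 0.3, 0, 0.1, 0, -1, 0.2, 0, 0.05, 0]' --force 10

```text
time: 9.12
ee_pos: [485.5, -94.5, 108.4]
tool_rot: [[0.237, 0.971, -0.01], [0.971, -0.237, 0.011], [0.008, -0.013, -1.0]]
contact_force: [-1.2, -0.3, -3.6]
gripper_width: 22.0
```

```bash
python3 -c "
from st import *
rep()"
```

```text
n 242 slope -0.3507 z(top)@TCP 113.3 z@60,150 [92.3 60.7] lat@0,240 [-2.  -2.6] ee [485.5 -94.2 108.3]
yaw 76.28 tcp jig -212.1 -2.3 z 108.3 tip jig 15.9 -2.4 F [ 0.2  0.7 -3. ] t 9.1667
```

Request:
servo_tool --commands '[-1, 0.15, 0, 0.05, 0, -1, 0.15, 0, 0.05, 0]' --force 10

```text
time: 9.33
ee_pos: [486.3, -91.0, 107.3]
tool_rot: [[0.237, 0.971, -0.011], [0.971, -0.237, 0.011], [0.008, -0.013, -1.0]]
contact_force: [-0.3, 0.1, -2.6]
gripper_width: 21.8
```

Request:
servo_tool --commands '[-1, 0.15, 0, 0.05, 0, -1, 0.15, 0, 0.05, 0]'

```text
time: 9.5
ee_pos: [487.1, -87.8, 106.2]
tool_rot: [[0.237, 0.971, -0.011], [0.971, -0.237, 0.011], [0.008, -0.013, -1.0]]
contact_force: [-1.4, 0.4, -3.6]
gripper_width: 21.7
```

Request:
servo_tool --commands '[-1, 0.15, 0, 0.05, 0, -1, 0.15, 0, 0.05, 0]'

```text
time: 9.67
ee_pos: [487.8, -84.6, 105.1]
tool_rot: [[0.237, 0.971, -0.011], [0.971, -0.237, 0.011], [0.008, -0.013, -1.0]]
contact_force: [0.3, -0.3, -2.9]
gripper_width: 21.8
```

Request:
servo_tool --commands '[-1, 0.12, 0, 0.04, 0, -1, 0.12, 0, 0.04, 0]' --force 7

```text
time: 9.83
ee_pos: [488.4, -82.0, 104.2]
tool_rot: [[0.237, 0.971, -0.011], [0.971, -0.237, 0.011], [0.008, -0.013, -1.0]]
contact_force: [-0.2, -0.2, -3.6]
gripper_width: 21.9
```

Request:
servo_tool --commands '[-1, 0.12, 0, 0.04, 0, -1, 0.12, 0, 0.04, 0]'

```text
time: 10.0
ee_pos: [489.3, -81.3, 103.9]
tool_rot: [[0.236, 0.972, -0.01], [0.972, -0.236, 0.007], [0.004, -0.011, -1.0]]
contact_force: [-2.1, -10.2, 0.4]
gripper_width: 21.7
```

```bash
python3 -c "
from st import *
rep()"
```

```text
n 261 slope -0.3569 z(top)@TCP 109.6 z@60,150 [88.2 56.1] lat@0,240 [-0.9 -4.7] ee [489.4 -81.3 103.9]
yaw 76.33 tcp jig -198.6 -3.0 z 103.9 tip jig 29.4 -2.9 F [-2.5 -7.6 -1.1] t 10.05
```

Felt the rib: the force jumped to about 10 N with the tip about 29 mm in. I'm backing off a little and firming the grip before I lever.

Request:
servo_tool --commands '[-1, -0.25, 0, -0.05, 0, -1, -0.1, 0, 0, 0, -1, 0, 0, 0, 0]' --force 7

```text
time: 10.3
ee_pos: [488.6, -84.9, 104.6]
tool_rot: [[0.237, 0.972, -0.009], [0.972, -0.237, 0.007], [0.004, -0.011, -1.0]]
contact_force: [-0.2, -0.3, -2.7]
gripper_width: 22.1
```

Request:
servo_tool --commands '[-1, 0, 0, 0, 0, -1, -0.2, 0, 0.5, 0, -1, -0.2, 0, 0.5, 0, -1, -0.2, 0, 0.5, 0, -1, 0, 0, 0, 0]' --force 25

```text
time: 10.72
ee_pos: [487.1, -90.7, 88.3]
tool_rot: [[0.237, 0.972, -0.008], [0.972, -0.237, 0.007], [0.005, -0.01, -1.0]]
contact_force: [0.3, 0.2, 0.8]
gripper_width: 21.9
```

```bash
python3 -c "
from st import *
rep()"
```

```text
n 229 slope -0.2494 z(top)@TCP 93.6 z@60,150 [78.7 56.2] lat@0,240 [-0.5 -5. ] ee [487.3 -90.6  88.7]
yaw 76.31 tcp jig -208.2 -3.2 z 88.7 tip jig 19.8 -3.1 F [ 0.5  0.2 -0.3] t 10.7667
```

Request:
servo_tool --commands '[-1, -0.1, 0, 0.6, 0, -1, -0.1, 0, 0.6, 0, -1, -0.1, 0, 0.6, 0, -1, 0, 0, 0.3, 0, -1, 0, 0, 0, 0]'

```text
time: 11.18
ee_pos: [487.0, -95.7, 66.9]
tool_rot: [[0.236, 0.972, -0.006], [0.972, -0.236, 0.003], [0.001, -0.006, -1.0]]
contact_force: [-0.4, 1.0, 3.6]
gripper_width: 21.8
```

```bash
cat > tilt.py <<'E'
from st import *
def tilt(D,cam):
    P=pts(cam,D)[D>0];q=P[:,:2]-J;a=q@jx;b=q@jy;z=P[:,2]
    k=(a>12)&(a<190)&(abs(b)<92)&(z>66)&(z<104)
    A=np.c_[a[k],b[k],np.ones(k.sum())];Z=z[k]
    for _ in range(8):
        c=np.linalg.lstsq(A,Z,rcond=None)[0];e=Z-A@c;g=abs(e)<max(2.,1.5*e.std());A,Z=A[g],Z[g]
    c0=(c[2]);print(cam,"stone slope x,y",c[:2].round(4),"z front",c0.round(1),"z back",(c0+c[0]*195).round(1),len(Z))
if __name__=="__main__":
    tilt(np.load("side0.npz")["D"],"side");tilt(np.load("top0.npz")["D"],"top")
    im,D=rep();tilt(D,"side");im2,D2=eyes.capture("top");tilt(D2,"top")
    np.savez("last.npz",im=im,D=D,im2=im2,D2=D2)
E
python3 tilt.py
```

```text
side stone slope x,y [ 0.0015 -0.0003] z front 77.0 z back 77.3 2922
top stone slope x,y [ 0.0017 -0.    ] z front 78.9 z back 79.3 2261
n 219 slope -0.1198 z(top)@TCP 72.1 z@60,150 [64.9 54.1] lat@0,240 [-1.3 -5. ] ee [487.  -95.7  67.1]
yaw 76.37 tcp jig -213.2 -4.1 z 67.1 tip jig 14.8 -3.9 F [-1.6 -2.1  4.3] t 11.2333
side stone slope x,y [-0.0192  0.0009] z front 80.8 z back 77.1 2943
top stone slope x,y [-0.0193  0.0002] z front 83.0 z back 79.2 2218
```

Request:
servo_tool --commands '[-1, -0.05, 0, 0.5, 0, -1, -0.05, 0, 0.5, 0, -1, 0, 0, 0.5, 0, -1, 0, 0, 0.3, 0, -1, 0, 0, 0, 0]'

```text
time: 11.7
ee_pos: [487.2, -98.0, 49.0]
tool_rot: [[0.234, 0.972, -0.004], [0.972, -0.234, -0.001], [-0.002, -0.004, -1.0]]
contact_force: [-1.7, -2.2, 4.7]
gripper_width: 22.0
```

```bash
python3 tilt.py | tail -4
```

```text
n 199 slope -0.0217 z(top)@TCP 54.2 z@60,150 [52.9 51. ] lat@0,240 [-1.8 -4.9] ee [487.2 -98.   49.3]
yaw 76.46 tcp jig -215.3 -4.9 z 49.3 tip jig 12.7 -4.2 F [-2.8 -4.1  3.5] t 11.75
side stone slope x,y [-0.036  -0.0001] z front 84.2 z back 77.2 2991
top stone slope x,y [-0.038   0.0018] z front 86.5 z back 79.1 2221
```

Request:
servo_tool --commands '[-1, -0.1, 0, 0.4, 0, -1, -0.05, 0, 0.4, 0, -1, 0, 0, 0, 0]'

```text
time: 12.05
ee_pos: [487.2, -98.6, 41.7]
tool_rot: [[0.234, 0.972, -0.002], [0.972, -0.234, 0.0], [-0.0, -0.002, -1.0]]
contact_force: [-2.0, -4.1, 4.4]
gripper_width: 21.7
```

```bash
cat >> tilt.py <<'E'
    for n,Dx,c in(("0",np.load("top0.npz")["D"],"top"),("now",D2,"top"),("0",np.load("side0.npz")["D"],"side"),("now",D,"side")):
        P=pts(c,Dx)[Dx>0];q=P[:,:2]-J;a=q@jx;b=q@jy;z=P[:,2]
        for s in(64,-64):
            k=(abs(b-s)<11)&(z>44)&(z<57)&(a>-60)&(a<10);print(c,n,s,k.sum(),np.percentile(a[k],[2,10,50,98]).round(1) if k.sum() else "")
E
python3 tilt.py | tail -12
```

```text
n 198 slope 0.0171 z(top)@TCP 47.3 z@60,150 [48.3 49.9] lat@0,240 [-1.9 -5.1] ee [487.2 -98.6  41.9]
yaw 76.48 tcp jig -215.9 -5.0 z 41.9 tip jig 12.1 -4.3 F [-2.5 -1.8  4.1] t 12.1
side stone slope x,y [-0.0459  0.0002] z front 86.1 z back 77.1 3004
top stone slope x,y [-0.0442  0.0018] z front 88.1 z back 79.5 2270
top 0 64 121 [-40.6 -37.  -19.8   1. ]
top 0 -64 119 [-40.3 -37.3 -20.1   1.2]
top now 64 121 [-39.  -35.7 -18.1   2.5]
top now -64 115 [-38.2 -35.4 -17.8   2.7]
side 0 64 52 [-40.7 -39.2 -31.  -21.1]
side 0 -64 44 [-41.5 -40.5 -30.9 -21.8]
side now 64 44 [-41.3 -39.  -32.7 -24.4]
side now -64 32 [-39.1 -37.5 -33.  -24.4]
```

Request:
servo_tool --commands '[-1, -0.05, 0, 0.35, 0, -1, -0.05, 0, 0.2, 0, -1, 0, 0, 0, 0]'

```text
time: 12.4
ee_pos: [487.2, -98.8, 37.1]
tool_rot: [[0.234, 0.972, -0.001], [0.972, -0.234, 0.001], [0.001, -0.001, -1.0]]
contact_force: [-1.5, -3.2, 4.0]
gripper_width: 21.9
```

```bash
python3 tilt.py | grep -v " 0 " | tail -8
```

```text
n 187 slope 0.0452 z(top)@TCP 42.3 z@60,150 [45. 49.] lat@0,240 [-2.1 -4.2] ee [487.2 -98.8  37.2]
yaw 76.47 tcp jig -216.2 -5.1 z 37.2 tip jig 11.8 -4.4 F [-1.8 -1.7  3.2] t 12.45
side stone slope x,y [-0.0545  0.001 ] z front 87.7 z back 77.1 3027
top stone slope x,y [-0.0551 -0.0008] z front 90.0 z back 79.2 2297
top now 64 88 [-26.4 -23.8 -11.7   3.1]
top now -64 86 [-26.1 -23.6 -11.1   4.1]
side now 64 7 [-28.  -27.9 -26.6 -25.1]
side now -64 5 [-27.1 -26.9 -25.5 -23.5]
```

Request:
servo_tool --commands '[-1, 0, 0, 0.12, 0, -1, 0, 0, 0, 0, -1, 0, 0, 0, 0]'

```text
time: 12.75
ee_pos: [487.3, -98.8, 36.4]
tool_rot: [[0.234, 0.972, -0.001], [0.972, -0.234, 0.001], [0.001, -0.001, -1.0]]
contact_force: [-2.4, -2.0, 3.2]
gripper_width: 21.5
```

```bash
python3 tilt.py | grep -v " 0 " | tail -8
```

```text
side stone slope x,y [ 0.0015 -0.0003] z front 77.0 z back 77.3 2922
top stone slope x,y [ 0.0017 -0.    ] z front 78.9 z back 79.3 2261
n 189 slope 0.0569 z(top)@TCP 40.9 z@60,150 [44.3 49.4] lat@0,240 [-1.5 -5.3] ee [487.3 -98.8  36.4]
yaw 76.47 tcp jig -216.2 -5.1 z 36.4 tip jig 11.8 -4.5 F [-1.4 -2.3  4.3] t 12.8
side stone slope x,y [-0.0547  0.001 ] z front 87.9 z back 77.2 3042
top stone slope x,y [-0.0527 -0.0002] z front 89.9 z back 79.6 2265
top now 64 76 [-22.3 -20.7  -9.8   3.4]
top now -64 74 [-22.3 -20.4  -9.    4.3]
```

Request:
servo_tool --commands '[-1, 0, 0, 0.03, 0, -1, 0, 0, 0.03, 0, -1, 0, 0, 0.0, 0, -1, 0, 0, 0, 0]'

```text
time: 13.18
ee_pos: [487.4, -98.9, 36.1]
tool_rot: [[0.234, 0.972, -0.0], [0.972, -0.234, 0.001], [0.001, -0.0, -1.0]]
contact_force: [-2.7, -1.8, 4.2]
gripper_width: 21.7
```

```bash
python3 tilt.py | grep -v " 0 " | tail -6; python3 -c "
from h import *
z=np.load('last.npz');im,im2=z['im'],z['im2']
cv2.imwrite('pics/p3.png',np.hstack([cv2.resize(im[190:330,150:350],(400,300),interpolation=cv2.INTER_CUBIC),cv2.resize(im2[180:265,180:293],(400,300),interpolation=cv2.INTER_CUBIC)]))"
```

```text
n 186 slope 0.0482 z(top)@TCP 41.6 z@60,150 [44.5 48.8] lat@0,240 [-0.7 -5.9] ee [487.4 -98.9  36.1]
yaw 76.48 tcp jig -216.2 -5.2 z 36.1 tip jig 11.8 -4.5 F [-2.6 -1.9  5.7] t 13.2333
side stone slope x,y [-0.056   0.0011] z front 88.1 z back 77.2 3050
top stone slope x,y [-0.0551 -0.0012] z front 90.2 z back 79.4 2292
top now 64 78 [-21.7 -19.7  -9.4   3.9]
top now -64 75 [-21.5 -19.6  -9.1   3.8]
```

View pics/p3.png

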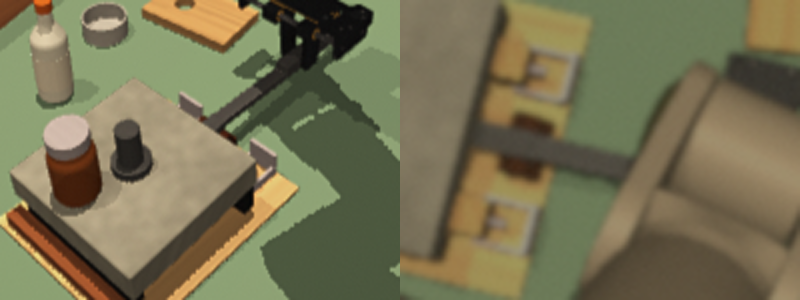

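Both catches have sprung in under the edge. In the top crop, a gap has opened between each catch, at (510,60) and (495,215), and its bracket. Next I let the stone down and draw the bar out.

Request:
servo_tool --commands '[-1, 0, 0, -0.4, 0, -1, 0, 0, -0.5, 0, -1, 0, 0, -0.6, 0, -1, 0, 0, -0.6, 0, -1, 0, 0, -0.4, 0]'

```text
time: 13.7
ee_pos: [486.2, -97.6, 60.8]
tool_rot: [[0.235, 0.972, -0.005], [0.972, -0.235, 0.004], [0.003, -0.006, -1.0]]
contact_force: [0.5, 1.1, -3.5]
gripper_width: 21.8
```

Request:
servo_tool --commands '[-1, -0.2, 0, 0, 0, -1, -0.5, 0, -0.1, 0, -1, -0.5, 0, -0.1, 0]'

```text
time: 13.95
ee_pos: [483.6, -109.2, 63.8]
tool_rot: [[0.233, 0.972, -0.003], [0.972, -0.233, 0.004], [0.003, -0.004, -1.0]]
contact_force: [0.4, 0.1, -4.7]
gripper_width: 21.5
```

```bash
python3 tilt.py | grep -v " 0 " | tail -6
```

```text
n 207 slope -0.0683 z(top)@TCP 69.3 z@60,150 [65.2 59.1] lat@0,240 [-3.3 -1. ] ee [ 483.6 -110.1   63.9]
yaw 76.47 tcp jig -228.0 -4.2 z 63.9 tip jig -0.0 -3.5 F [ 0.6 -0.3 -5.1] t 14.0
side stone slope x,y [-0.0557  0.0011] z front 87.9 z back 77.0 2996
top stone slope x,y [-0.0562 -0.0007] z front 90.1 z back 79.2 2286
top now 64 77 [-21.9 -20.   -9.2   3.1]
top now -64 73 [-21.6 -20.2  -9.3   3.7]
```

Request:
servo_tool --commands '[-1, 0, 0, 0.3, 0, -1, 0, 0, 0.2, 0, -1, 0, 0, 0, 0]'

```text
time: 14.3
ee_pos: [483.4, -110.2, 58.1]
tool_rot: [[0.236, 0.972, -0.004], [0.972, -0.236, 0.004], [0.003, -0.004, -1.0]]
contact_force: [-0.2, 0.6, -3.4]
gripper_width: 21.9
```

```bash
python3 tilt.py | grep -v " 0 " | tail -6
```

```text
n 205 slope -0.06 z(top)@TCP 63.3 z@60,150 [59.7 54.3] lat@0,240 [-1.4 -2.7] ee [ 483.4 -110.2   58.2]
yaw 76.36 tcp jig -228.1 -4.0 z 58.2 tip jig -0.1 -3.8 F [ 0.7  0.4 -4.6] t 14.35
side stone slope x,y [-0.0554  0.0001] z front 87.9 z back 77.1 3050
top stone slope x,y [-0.0552  0.0004] z front 90.0 z back 79.2 2257
top now 64 78 [-21.6 -20.1  -9.1   3.7]
top now -64 69 [-21.4 -18.8  -8.3   3.8]
```

Request:
servo_tool --commands '[-1, -0.6, 0, -0.05, 0, -1, -1.2, 0, -0.1, 0, -1, -1.5, 0, -0.1, 0, -1, -2, 0, -0.15, 0, -1, -2, 0, -0.3, 0]'

```text
time: 14.82
ee_pos: [465.4, -182.9, 65.2]
tool_rot: [[0.23, 0.973, -0.004], [0.973, -0.23, 0.005], [0.004, -0.005, -1.0]]
contact_force: [-0.6, -0.0, -4.3]
gripper_width: 21.3
```

Request:
servo_tool --commands '[-1, -2, 0, -0.5, 0, -1, -2, 0, -0.5, 0, -1, -2, 0, 0, 0, -1, -2, 0, 0, -3, -1, -2, 0, 0, -5]'

```text
time: 15.23
ee_pos: [440.1, -290.0, 76.8]
tool_rot: [[0.092, 0.996, -0.003], [0.996, -0.092, 0.002], [0.002, -0.003, -1.0]]
contact_force: [0.5, 1.0, -3.3]
gripper_width: 21.9
```

Request:
servo_tool --commands '[-1, -2, 0, 0, -5, -1, -2, 0, 0, -5, -1, -2, 0, 0, -5, -1, -1, 0, 0, -3, -1, 0, 0, 0, 0]'

```text
time: 15.65
ee_pos: [437.2, -371.7, 77.3]
tool_rot: [[-0.234, 0.972, -0.002], [0.972, 0.234, -0.001], [-0.001, -0.002, -1.0]]
contact_force: [-0.2, 0.6, -2.4]
gripper_width: 22.0
```

```bash
python3 tilt.py | grep -v " 0 " | tail -6
```

```text
n 136 slope -0.0514 z(top)@TCP 81.3 z@60,150 [78.2 73.6] lat@0,240 [-0.3 -1.4] ee [ 437.  -370.8   77.2]
yaw 103.37 tcp jig -492.3 -20.7 z 77.2 tip jig -289.3 83.1 F [-1.1 -0.5 -4.7] t 15.7
side stone slope x,y [-0.0544  0.0011] z front 87.8 z back 77.2 3044
top stone slope x,y [-0.0562  0.001 ] z front 90.2 z back 79.3 2331
top now 64 79 [-22.2 -20.6  -9.2   3.8]
top now -64 72 [-21.6 -20.5  -9.4   3.9]
```

Request:
servo_tool --commands '[-1, 2, 0, 0.5, 0, -1, 2, 0, 1, 0, -1, 0, 0, 1.5, 0, -1, 0, 0, 1, 0, -1, 0, 0, 0.5, 0]'

```text
time: 16.17
ee_pos: [426.4, -325.4, 32.4]
tool_rot: [[-0.224, 0.975, -0.001], [0.975, 0.224, 0.0], [0.001, -0.001, -1.0]]
contact_force: [-0.3, 0.4, -4.6]
gripper_width: 21.8
```

Request:
servo_tool --commands '[-1, 0, 0, 0, 0, -1, 0, 0, 0, 0]' --force 10

```text
time: 16.33
ee_pos: [426.0, -323.9, 32.0]
tool_rot: [[-0.223, 0.975, -0.003], [0.975, 0.223, 0.002], [0.003, -0.002, -1.0]]
contact_force: [0.3, 0.2, -3.3]
gripper_width: 21.8
```

Request:
servo_tool --commands '[-1, 0, 0, 0.6, 0, -1, 0, 0, 0.5, 0, -1, 0, 0, 0.4, 0, -1, 0, 0, 0.4, 0, -1, 0, 0, 0.1, 0]'

```text
time: 16.75
ee_pos: [426.7, -324.7, 12.0]
tool_rot: [[-0.222, 0.975, -0.0], [0.975, 0.222, -0.001], [-0.001, -0.0, -1.0]]
contact_force: [0.1, -0.5, -3.0]
gripper_width: 22.0
```

Request:
servo_tool --commands '[-1, 0, 0, 0.2, 0, -1, 0, 0, 0, 0]'

```text
time: 16.92
ee_pos: [426.7, -324.8, 9.5]
tool_rot: [[-0.221, 0.975, -0.0], [0.975, 0.221, -0.0], [-0.0, -0.0, -1.0]]
contact_force: [0.3, 0.3, -3.1]
gripper_width: 21.7
```

Request:
servo_tool --commands '[-1, 0, 0, 0.3, 0, -1, 0, 0, 0.1, 0, -1, 0, 0, 0, 0]'

```text
time: 17.17
ee_pos: [426.7, -324.9, 5.2]
tool_rot: [[-0.221, 0.975, -0.0], [0.975, 0.221, -0.0], [-0.0, -0.0, -1.0]]
contact_force: [-0.2, -0.4, -2.3]
gripper_width: 22.0
```

Request:
servo_tool --commands '[-1, 0, 0, 0.15, 0, -1, 0, 0, 0, 0]'

```text
time: 17.33
ee_pos: [426.8, -325.1, 3.8]
tool_rot: [[-0.221, 0.975, 0.0], [0.975, 0.221, -0.001], [-0.001, -0.0, -1.0]]
contact_force: [0.0, 0.3, -2.4]
gripper_width: 21.8
```

Request:
servo_tool --commands '[-1, 0, 0, 0.1, 0, -0.3, 0, 0, 0, 0, -0.3, 0, 0, 0, 0, -0.3, 0, 0, 0, 0, -0.3, 0, 0, 0, 0]'

```text
time: 17.75
ee_pos: [427.5, -325.9, 4.6]
tool_rot: [[-0.221, 0.975, 0.002], [0.975, 0.221, -0.004], [-0.004, 0.002, -1.0]]
contact_force: [0.6, 0.2, -0.5]
gripper_width: 30.9
```

Request:
servo_tool --commands '[0.3, 0, 0, 0, 0, 0.3, 0, 0, -1, 0, 0.3, 0, 0, -2, 0, 0.3, 0, 0, -3, 0, 0.3, 0, 0, -4, 0]'

```text
time: 18.17
ee_pos: [425.0, -323.1, 102.7]
tool_rot: [[-0.221, 0.975, -0.007], [0.975, 0.221, 0.008], [0.009, -0.005, -1.0]]
contact_force: [-0.1, 0.2, 0.2]
gripper_width: 57.0
```

Request:
servo_tool --commands '[0.3, -3, 0, -3, 0, 0.3, -4, 0, -2, 0, 0.3, -4, 0, 0, 0, 0.3, -3, 0, 0, 0, 0.3, 0, 0, 0, 0]'

```text
time: 18.58
ee_pos: [457.8, -462.9, 168.4]
tool_rot: [[-0.224, 0.975, 0.003], [0.975, 0.224, -0.006], [-0.006, 0.001, -1.0]]
contact_force: [-0.5, 0.0, -0.8]
gripper_width: 57.3
```

```bash
python3 tilt.py | grep -v " 0 " | tail -5; python3 -c "
from h import *
z=np.load('last.npz');im,im2=z['im'],z['im2']
cv2.imwrite('pics/p4.png',np.hstack([cv2.resize(im,(400,300)),cv2.resize(im2,(400,300))]))
P=pts('top',z['D2'])
hsv=cv2.cvtColor(im2,cv2.COLOR_BGR2HSV)
for a in(-100,0,60,120,200):
  X=np.array([426.8-.221*a,-325+.975*a,15]);u,v=proj('top',X);print(a,P[int(round(v)),int(round(u))].round(1))"
```

```text
yaw 102.99 tcp jig -574.8 -62.0 z 168.3 tip jig -371.1 40.4 F [-0.1  0.6  0.8] t 18.6333
side stone slope x,y [-0.0549  0.0008] z front 87.9 z back 77.1 3023
top stone slope x,y [-0.0544  0.0002] z front 90.1 z back 79.5 2337
top now 64 77 [-21.8 -20.3  -9.1   3.7]
top now -64 76 [-21.9 -19.9  -8.1   4.2]
-100 [ 449.  -421.    23.5]
0 [ 426.3 -323.3   17. ]
60 [ 415.  -267.6   10.1]
120 [ 395.6 -141.1  616.3]
200 [ 386.8 -101.   629.7]
```

View pics/p4.png

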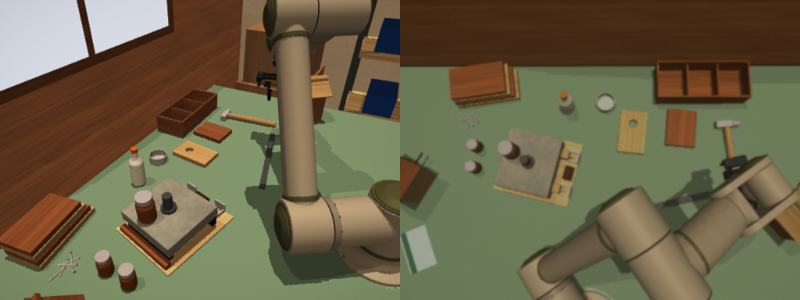

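The stone rests on both catches and the bar lies at (265,160) in the side half. The arm partly hides it, so I'll move the arm aside and check that it lies flat.

Request:
servo_tool --commands '[0.3, -2, -4, -2, 0, 0.3, 0, -4, -1, 0, 0.3, 0, -4, 0, 0, 0.3, 0, -4, 0, 0, 0.3, 0, -4, 0, 0]'

```text
time: 19.1
ee_pos: [273.4, -510.8, 194.6]
tool_rot: [[-0.241, 0.971, -0.0], [0.97, 0.241, 0.004], [0.004, 0.001, -1.0]]
contact_force: [0.2, -1.3, 0.8]
gripper_width: 57.4
```

Request:
servo_tool --commands '[0.3, 0, -4, 0, 0, 0.3, 0, -4, 0, 0, 0.3, 0, -2, 0, 0, 0.3, 0, 0, 0, 0, 0.3, 0, 0, 0, 0]'

```text
time: 19.52
ee_pos: [167.7, -528.3, 195.8]
tool_rot: [[-0.238, 0.971, -0.001], [0.971, 0.238, 0.009], [0.009, 0.001, -1.0]]
contact_force: [0.7, 0.6, -0.7]
gripper_width: 57.8
```

```bash
python3 -c "
from st import *
for c in('top','side'):
  im,D=eyes.capture(c);P=pts(c,D);x=np.array([-.221,.975]);n=np.array([.975,.221]);q=P[...,:2]-np.array([426.8,-325.]);a=q@x;b=q@n
  print(c)
  for lo in range(-120,240,40):
    k=(abs(b)<7)&(a>lo)&(a<lo+40)&(D>0)&(P[...,2]<60);print(lo,k.sum(),np.median(P[k][:,2]).round(1) if k.sum() else '',end=' | ')
  cv2.imwrite('pics/p5%s.png'%c,im)
s=r.state();print(s['time'],s['ee_pos'])
i=np.hstack([cv2.resize(cv2.imread('pics/p5%s.png'%c),(400,300)) for c in('side','top')]);cv2.imwrite('pics/p5.png',i)"
```

```text
top
-120 68 20.5 | -80 67 20.4 | -40 73 20.4 | 0 70 20.1 | 40 74 9.7 | 80 69 10.5 | 120 71 10.6 | 160 70 9.9 | 200 72 7.2 | side
-120 25 18.7 | -80 29 18.5 | -40 28 19.2 | 0 36 18.2 | 40 38 9.1 | 80 38 9.1 | 120 38 8.8 | 160 50 8.0 | 200 55 4.8 | 19.6167 [ 168.78821804 -528.4240291   195.7449763 ]
```

View pics/p5.png

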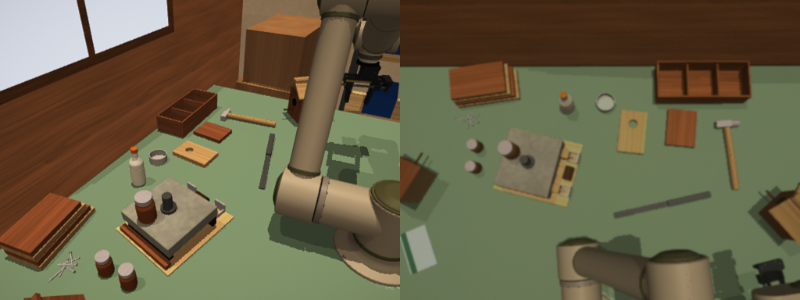

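The bar lies flat and clear at (663,204). The jar is still on the stone at (508,149), and nothing else has moved. Handing in.

```bash
python3 -c "
from rig import ticket
print(ticket.hand_in())"
```

```text
the job is handed in; nothing more can be done
None
```

The stone is up on both spring catches, and I handed the job in at about 19.6 s of the 72 s allowed.

**What I did**
- I gripped the bar by its handle, let the tip droop, laid it over the fulcrum block and slid it under the middle of the stone's front edge.
- It butted against the rib about 29 mm in, with about 10 N felt (it chips at 22 N). I backed off about 3 mm before levering.
- I levered down until the front edge had risen about 11 mm. The stone tipped about 0.057 rad, slightly over the 0.05 rad needed.
- I let the stone down, drew the bar out and laid it on the worktop.

**Last checks**
- **Catches:** both had moved in by about 18–19 mm by camera depth, against 20 mm for fully in. The reading is only good to about 2 mm. A gap between each catch and its bracket showed in the picture.
- **Stone:** its tilt stayed the same, within about 0.002 rad, after the bar was drawn out.
- **Bar:** it lies flat, with even heights along the handle and the blade. Its tip is about 210 mm from the stone's front edge.
- **Other things:** the jar is still on the stone, and the rest look unmoved in the pictures. The arm is touching nothing.

**Disagreement:** the side camera reads heights about 2 mm lower than the top one, which is within the stated calibration.

**Possible weak spot:** just after lowering, the bar may briefly have touched the stone's edge from below with about 1 N. I lowered the hand about 6 mm before pulling the bar out, and the stone did not move.

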